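# Strip a ring transformer off its chassis stud

## Task

Strip the ring transformer off its chassis stud: put the steel clamp cup in the round steel parts dish, the scorched brown disc in the red scrap tray, the transformer over the peg of the grey test stand with its terminal block facing the stand's red and black posts, and the green square plate in the blue tray for parts that will be used again. Lay every part flat, let go of it, and do not drop the transformer.

Things in the scene. Friction and masses are not known exactly. Their poses are not given: they have to be found in the camera images.
- clamp_cup: steel clamp cup, the topmost part of the stack: a round dished washer, 38 mm diameter (up to 40 across facet corners), 10 mm high (its side is upright for the lower 6 mm and then slopes in to a 26 mm top), with a 12 mm bore, 60 g. Loose on the stud, its nut is already off. Origin: centre of its underside; z up along the bore.
- scorched_disc: brown insulating disc with black scorch marks, second from the top, under the clamp cup: 48 mm diameter (up to 51 across facet corners), 6 mm thick, 12 mm bore, rigid, 30 g. Origin: centre of its underside.
- transformer: yellow taped ring transformer, third from top, under the brown disc: 56 mm diameter (up to 59 across facet corners), 30 mm high, 20 mm bore, 0.3 to 0.5 kg. A black terminal block 26 mm wide with four brass pins sticks out to 37.5 mm from the axis in its own -x, so take it across its own y. Origin: centre of underside
- terminals (a point): middle of the outer face of the transformer's terminal block: 37.5 mm from the transformer's axis in its own -x direction, 11 mm above its underside.
- green_plate: green square insulating plate, the lowest part, under the transformer and on the mount: 58 x 58 x 6 mm, 12 mm bore, 40 g; sides along its own x and y. Origin: centre of its underside.
- mount: zinc chassis corner carrying the stack, fixed; origin on the table under its stud. Plate 12 mm high, x -48 to +68, y -50 to +50 mm; upright wall 44 mm high at x +68, its sockets reach in to x +61. Stud 8 mm thick, tip at 78 mm. Undersides at start: green plate 12, transformer 18, brown disc 48, clamp cup 54 mm above the table, all centred on the stud, each turned differently
- test_stand: grey test stand, fixed; origin on the table under its peg. Base 14 mm high, x -58 to +46, y -46 to +46 mm; white peg 15 mm thick up to 36 mm, tapering to its tip at 44 mm; red and black binding posts 12 mm thick, 32 mm high, at x -50, y -14 and +14. Transformer sits on the base, underside at 14 mm, its -x (terminal block) along the stand's -x
- steel_dish: round stainless parts dish, fixed: 108 mm across at the rim, 20 mm high, flat inner floor about 88 mm across, 4 mm above the table. Origin: on the table under its centre.
- red_tray: red square scrap tray, fixed: 104 x 104 mm outside, 99 mm inside, 14 mm high, inner floor 2.5 mm above the table. Origin: on the table under its centre; sides along x and y.
- blue_tray: blue square tray, fixed: 114 x 114 mm outside, 109 mm inside, 14 mm high, inner floor 2.5 mm above the table. Origin: on the table under its centre; sides along x and y.

How it is judged:
At the end, for the whole second after the job is handed in: All parts flat (6 deg), at rest, released, undersides within 3 mm of the floor: cup within 26 mm of the steel dish's centre, disc 34 mm of the red tray's, plate 30 mm of the blue tray's, transformer 6 mm of the peg's axis, its terminals on the posts' side within 15 mm of the stand's centre line (horizontal distance between clamp_cup and steel_dish below 0.026 m and z of clamp_cup in the frame of steel_dish between 0.001 and 0.007 m and linear speed of each of clamp_cup, scorched_disc, green_plate, transformer below 0.02 m/s and angle between each of clamp_cup, scorched_disc, green_plate, transformer's own z axis and vertical below 0.1 rad and horizontal distance between scorched_disc and red_tray below 0.034 m and z of scorched_disc in the frame of red_tray between -0.0005 and 0.0055 m and horizontal distance between green_plate and blue_tray below 0.03 m and z of green_plate in the frame of blue_tray between -0.0005 and 0.0055 m and horizontal distance between transformer and test_stand below 0.006 m and z of transformer in the frame of test_stand between 0.011 and 0.017 m and y of terminals in the frame of test_stand between -0.015 and 0.015 m and x of terminals in the frame of test_stand below -0.02 m); the robot touches nothing.
It fails at once if the transformer is dropped: it moves faster than 0.6 m/s (a fall of about 2 cm) while no finger touches it (linear speed of transformer above 0.6 m/s and contact force between transformer and the fingers below 0.05 N).
It also fails if it takes over 101 s, if anything falls off the work surface, if the arm or the gripper's body presses on something with over 40 N, if the wrist force passes 120 N, or if a joint passes its speed limit or range.

## Robot

A 6-joint arm with a two-finger parallel gripper is mounted at the origin on a cart in front of the work surface, level with it; the furniture and walls round the work are solid. World frame = base frame: x ahead of the robot, y to its left, z up, the work surface at z = 0. Lengths are in m, angles in rad, forces in N, time in s.
With the tool pointing down it reaches from about 0.4 to 0.925 m from the base axis. Payload 3.4 kg.
Tool frame: the origin (TCP) lies on the centre line of the jaws, within the pads' length; the fingertips stand 22 mm ahead of it and the grasp point (between the pads) lies 3 mm ahead of it; z points along the fingers, y is the line along which they close (so a half turn about z gives the same grasp; the last joint's range is limited). The gripper opens to 85 mm and grips with 20 to 120 N. Pads are 22 mm wide; open, the fingers measure 114 mm over their backs; the gripper's body (76 mm by 85 mm) begins 54 mm behind the grasp point. The pads swing forward as they close: fully open they stand 13 mm farther back than shut.
Start: joints at [-1.268, 0.307, 1.506, -0, 1.328, -0.073], TCP at [0.211, -0.535, 0.253] pointing down, gripper open.
Joint ranges: [-3.12, 3.12], [-1.05, 2.28], [0.14, 2.33], [-1.42, 4.57], [0.1, 2.73], [-2.68, 2.68]. Speed limits (rad/s): [2.57, 2.57, 3.14, 3.14, 3.14, 3.14].

## Interface

Orientations are given as a 3x3 rotation matrix whose columns are the frame's x, y, z axes.
In Python, from rig import r gives the robot as it stands. The module is installed in compiled form; this text tells all that it offers.
- The arm moves only by the shell command python3 -m pendant 'ROWS' [FORCE]. ROWS is JSON, a list of rows, each a list of 7 numbers: the shift along the tool's x, y, z each as a share of 100 cm, from -1 to 1, then the turn, a rotation vector about the tool's x, y, z each as a share of pi/2 rad, from -1 to 1, then the opening, from 0 (shut) to 1 (fully open). In form: [[tx, ty, tz, ax, ay, az, grip], ...]. A call has 1 to 20 rows; each row is the pose to reach, as a shift and turn from the pose commanded when the call began, along the tool's axes at that moment; what a row does not reach only later rows make up. A row lasts 1/10 s, in which the tool goes at most 50 mm and 8.59 degrees, less where a joint would pass 70% of its speed; a pose out of reach is approached as far as the arm can. A call with a number of a shift or a turn outside -1 to 1 is refused whole. A call with a gripper value outside its range is refused whole. The fingers move at their own pace and stop on an object; FORCE is the grip in N (left out, the last holds). Time passes only in rows, so rows that repeat a pose let the fingers close. It gives the time, the measured TCP pose, the force, the opening and the grip force at its end, in the units of the state.
- r.get_obs(): the state, without advancing time (a new reading comes with each control period).
- r.grab_frame(name): name is "side" or "top" or "wrist"; returns a dict with "color" (420x560x3 uint8, red, green, blue), "z_map" (420x560 float32, m along the optical axis (not along the pixel's ray), 0 where there is no reading), "fx", "fy", "cx", "cy" (pixels), "rvec" (rotation vector, rad) and "tvec" (3), from world to camera coordinates, as OpenCV has them; the wrist camera has in their place "T_tool_cam" (4x4, takes a point from camera to tool coordinates, whose origin is the TCP and whose axes are the flange's). Camera axes: x right, y down, z forward; pixel columns grow to the right and rows downward; lengths in m; the calibration is good to about 2 mm. A picture is of the moment at which its call begins: read the wrist's pose just before it.
- r.finish_job(): hands the job in; it is judged then, once.
The state is a dict: "time": time; "q": joint angles; "qd": joint speeds; "effort": joint torques, N m; "tcp_pos": TCP position; "eef_rot": TCP orientation; "wrist_force": force on the tool from outside, world axes, zero at the start; "moment": the same for the moment, N m; "width": finger opening in m; "grip_force": force on a finger pad.
Only numpy, scipy, OpenCV 4.12 (cv2) and the standard library are available. Lean on these libraries where they do the work, as an engineer would, in place of code of your own. Each camera call takes 0.05 s, during which the arm holds its last target. There are 200 camera calls.

## Working session

There is one attempt and no reset: what is moved stays moved. The work goes in short steps, Python scripts to look and compute and a shell command to move; the robot and the scene stay as the last step left them, time stands still between calls to the robot, and variables do not carry over. Pictures are saved under pics/ and viewed, at most 16 in all, crops included, and the job is handed in when it is done.

```bash
mkdir -p pics; cat > h.py <<'E'
import numpy as np, cv2, pickle
from rig import r
def grab(n):
    o=r.get_obs(); f=r.grab_frame(n)
    if n=="wrist":
        T=np.eye(4);T[:3,:3]=o["eef_rot"];T[:3,3]=o["tcp_pos"];f["C"]=T@f["T_tool_cam"]
    else:
        R=cv2.Rodrigues(np.array(f["rvec"],float))[0];M=np.eye(4);M[:3,:3]=R;M[:3,3]=np.ravel(f["tvec"]);f["C"]=np.linalg.inv(M)
    return f
def save(f,p): cv2.imwrite(p,cv2.cvtColor(f["color"],cv2.COLOR_RGB2BGR))
def plane(f,uv,z):
    uv=np.atleast_2d(np.asarray(uv,float)); d=np.c_[(uv[:,0]-f["cx"])/f["fx"],(uv[:,1]-f["cy"])/f["fy"],np.ones(len(uv))]@f["C"][:3,:3].T
    o=f["C"][:3,3]; return o+d*((z-o[2])/d[:,2])[:,None]
def cloud(f):
    z=f["z_map"];v,u=np.indices(z.shape); P=np.stack([(u-f["cx"])/f["fx"]*z,(v-f["cy"])/f["fy"]*z,z],-1)
    return P@f["C"][:3,:3].T+f["C"][:3,3]
E
python3 - <<'E'
from h import *
for n in ("top","side"):
    f=grab(n);save(f,f"pics/{n}0.png");pickle.dump(f,open(n+"0.pkl","wb"));print(n,f["C"].round(3).tolist(),f["fx"])
o=r.get_obs();print(o["time"],o["eef_rot"].round(3).tolist() if hasattr(o["eef_rot"],'round') else o["eef_rot"],o["width"])
E
```

```text
top [[0.005, -0.995, 0.098, 0.435], [-1.0, -0.002, 0.026, -0.045], [-0.026, -0.098, -0.995, 0.95], [0.0, 0.0, 0.0, 1.0]] 489.78438052277255
side [[-0.943, -0.189, 0.273, 0.252], [-0.332, 0.515, -0.791, 0.65], [0.008, -0.836, -0.548, 0.536], [0.0, 0.0, 0.0, 1.0]] 488.75464123504656
0.1 [[0.93, 0.367, -0.001], [0.367, -0.93, 0.002], [0.0, -0.002, -1.0]] 0.08528642590206266
```

View pics/top0.png

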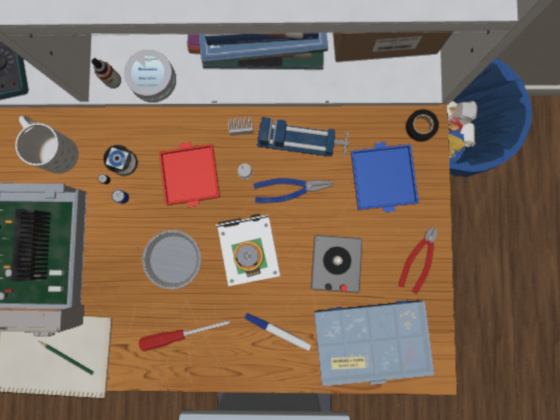

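View pics/side0.png

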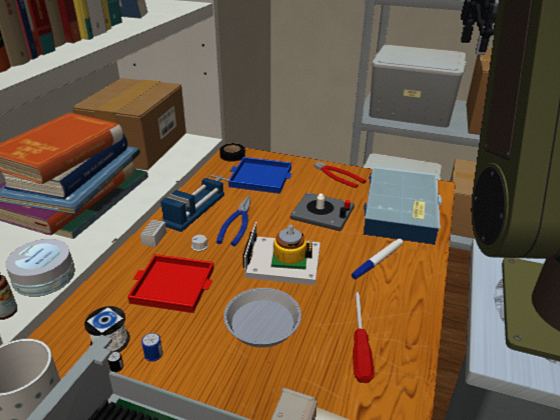

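The top view shows the dish at (172,259), red tray (190,175), blue tray (384,177), mount with stack (248,252) with its wall up-image (+x), and the stand peg at (337,261) with posts at the bottom (~(328,287) and (344,288)).

```bash
python3 - <<'E'
from h import *
f=pickle.load(open("top0.pkl","rb"));c=f["color"];hsv=cv2.cvtColor(c,cv2.COLOR_RGB2HSV)
P=cloud(f)
def big(m,lo,roi):
    k=np.zeros(m.shape,np.uint8);u0,u1,v0,v1=roi;k[v0:v1,u0:u1]=m[v0:v1,u0:u1]
    cs,_=cv2.findContours(k,cv2.RETR_EXTERNAL,cv2.CHAIN_APPROX_NONE);return max(cs,key=cv2.contourArea)
H,S,V=hsv[...,0],hsv[...,1],hsv[...,2]
for n,m,roi in (("red",((H<6)|(H>174))&(S>150),(150,230,130,215)),("blue",(H>105)&(H<130)&(S>130),(340,430,130,222))):
    m=cv2.morphologyEx(m.astype(np.uint8),cv2.MORPH_OPEN,np.ones((13,13)))
    q=big(m,0,roi);w=plane(f,q[:,0],0.012)[:,:2].astype(np.float32);print(n,cv2.minAreaRect(w))
# dish: rim points from depth
X=P.reshape(-1,3)
def at(u,v): return P[v,u].round(3)
for u,v in ((172,259),(190,175),(384,177),(249,252),(337,261)):print((u,v),at(u,v))
m=((P[...,2]>.004)&(P[...,2]<.03)).astype(np.uint8);q=big(m,0,(130,212,220,300))
w=plane(f,q[:,0],0.02)[:,:2].astype(np.float32);print("dish",cv2.minEnclosingCircle(w),cv2.fitEllipse(w))
def crop(u0,u1,v0,v1): return cv2.resize(cv2.cvtColor(c[v0:v1,u0:u1],cv2.COLOR_RGB2BGR),None,fx=5,fy=5,interpolation=cv2.INTER_CUBIC)
cv2.imwrite("pics/crop1.png",np.hstack([crop(210,290,205,295),crop(300,375,225,315)]))
# shelf underside
print("shelf", P[60:110:8,300].round(3).tolist(),P[0:30:8,300].round(3).tolist())
E
```

```text
red ((0.6040743589401245, 0.15000370144844055), (0.11093182861804962, 0.10573536157608032), 8.451717376708984)
blue ((0.5991429090499878, -0.22819490730762482), (0.1175675019621849, 0.11423073709011078), 5.694271564483643)
(172, 259) [0.439 0.181 0.003]
(190, 175) [0.603 0.149 0.004]
(384, 177) [ 0.6  -0.23  0.  ]
(249, 252) [0.452 0.027 0.061]
(337, 261) [ 0.436 -0.134  0.043]
dish ((0.4385392367839813, 0.18054527044296265), 0.057841572910547256) ((0.43815770745277405, 0.17921936511993408), (0.11045151948928833, 0.1110740453004837), 162.58375549316406)
shelf [[0.821, -0.066, 0.04], [0.808, -0.066, 0.032], [0.797, -0.066, 0.02], [0.78, -0.066, 0.021], [0.765, -0.066, 0.018], [0.748, -0.066, 0.022], [0.739, -0.067, -0.001]] [[0.778, -0.059, 0.335], [0.766, -0.059, 0.336], [0.756, -0.059, 0.335], [0.746, -0.059, 0.333]]
```

View pics/crop1.png

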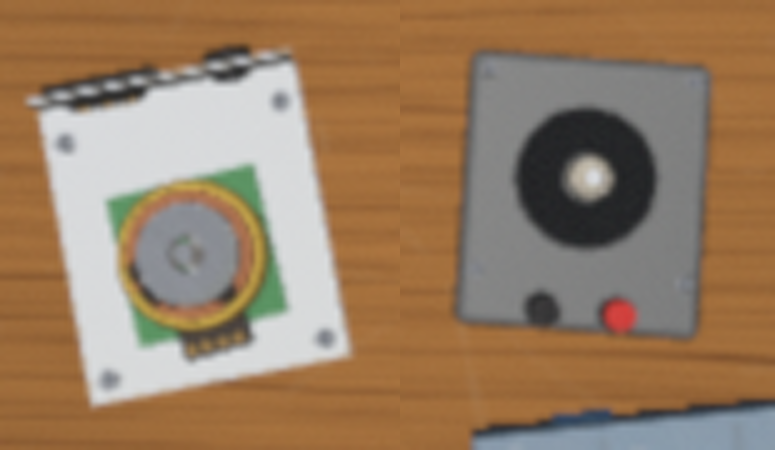

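```bash
cat >> h.py <<'E'
def go(p,psi=None,o=None):
    """shift (tool axes, m) and turn share for target TCP p, tool-x yaw psi deg, tool down"""
    o=o or r.get_obs();R=np.array(o["eef_rot"]);d=R.T@(np.array(p)-o["tcp_pos"])
    a=np.radians(psi) if psi is not None else np.arctan2(R[1,0],R[0,0]);c,s=np.cos(a),np.sin(a)
    W=np.array([[c,s,0],[s,-c,0],[0,0,-1]]);rv=cv2.Rodrigues(R.T@W)[0].ravel()/(np.pi/2)
    print("shift",d.round(4),"turn",rv.round(4),"tcp",np.round(o["tcp_pos"],4),"psi",round(np.degrees(np.arctan2(R[1,0],R[0,0])),2),"t",round(o["time"],1))
E
python3 - <<'E'
from h import *
go([.44,.03,.27],16)
f=grab("wrist");print(f["T_tool_cam"].round(3).tolist(),f["fx"])
E
```

```text
shift [ 0.4203 -0.4409 -0.0166] turn [-0.0012 -0.      0.0614] tcp [ 0.2108 -0.5343  0.2525] psi 21.53 t 0.1
[[-0.001, -0.945, -0.326, 0.084], [1.0, -0.001, -0.0, 0.001], [-0.0, -0.326, 0.945, -0.121], [0.0, 0.0, 0.0, 1.0]] 293.7992138797054
```

```bash
python3 -m pendant '[[0.42,-0.44,-0.017,0,0,0.061,1],[0.42,-0.44,-0.017,0,0,0.061,1],[0.42,-0.44,-0.017,0,0,0.061,1],[0.42,-0.44,-0.017,0,0,0.061,1],[0.42,-0.44,-0.017,0,0,0.061,1],[0.42,-0.44,-0.017,0,0,0.061,1],[0.42,-0.44,-0.017,0,0,0.061,1],[0.42,-0.44,-0.017,0,0,0.061,1],[0.42,-0.44,-0.017,0,0,0.061,1],[0.42,-0.44,-0.017,0,0,0.061,1],[0.42,-0.44,-0.017,0,0,0.061,1],[0.42,-0.44,-0.017,0,0,0.061,1],[0.42,-0.44,-0.017,0,0,0.061,1],[0.42,-0.44,-0.017,0,0,0.061,1],[0.42,-0.44,-0.017,0,0,0.061,1],[0.42,-0.44,-0.017,0,0,0.061,1],[0.42,-0.44,-0.017,0,0,0.061,1],[0.42,-0.44,-0.017,0,0,0.061,1],[0.42,-0.44,-0.017,0,0,0.061,1],[0.42,-0.44,-0.017,0,0,0.061,1]]'; python3 - <<'E'
from h import *
f=grab("wrist");save(f,"pics/w1.png");pickle.dump(f,open("w1.pkl","wb"));print(f["C"][:3,3],r.get_obs()["q"])
E
```

```text
time: 2.15
tcp_pos: [0.4402, 0.0281, 0.2704]
eef_rot: [[0.961, 0.275, 0.0], [0.275, -0.961, -0.0], [0.0, 0.0, -1.0]]
wrist_force: [-0.2, 1.0, -0.4]
width: 0.0855
grip_force: 0.0
[0.52146471 0.05044303 0.39151723] [-3.17976542e-02  1.02708251e-01  1.73639516e+00  6.92768117e-06
  1.30236091e+00  1.25969314e+00]
```

View pics/w1.png

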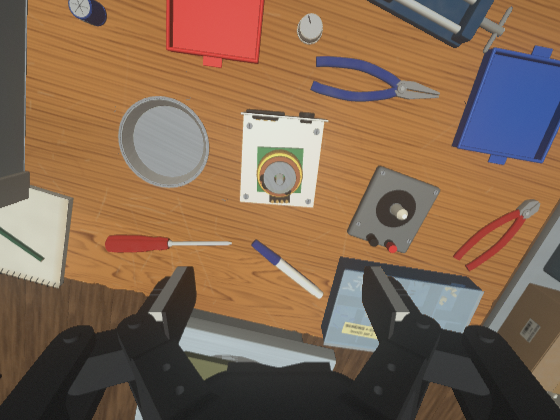

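The wrist view shows the stack at about (280,178) with terminal block below it (280,200), the dish (164,140), and the stand peg tip (402,214) with posts at (372,240) black and (391,247) red.

```bash
python3 - <<'E'
from h import *
f=pickle.load(open("w1.pkl","rb"));c=cv2.cvtColor(f["color"],cv2.COLOR_RGB2BGR)
k=lambda u,v,w,h,s:cv2.resize(c[v:v+h,u:u+w],None,fx=s,fy=s,interpolation=cv2.INTER_CUBIC)
cv2.imwrite("pics/crop2.png",np.hstack([k(230,130,100,100,4),k(345,160,100,100,4)]))
t=pickle.load(open("top0.pkl","rb"))
for n,g,roi in (("w1",f,(230,330,130,210)),("top",t,(210,290,205,290))):
    u0,u1,v0,v1=roi;h=cv2.cvtColor(g["color"],cv2.COLOR_RGB2HSV)[v0:v1,u0:u1].astype(int);H,S,V=h[...,0],h[...,1],h[...,2]
    def con(m,kk=3):
        m=cv2.morphologyEx(m.astype(np.uint8),cv2.MORPH_CLOSE,np.ones((kk,kk)));cs,_=cv2.findContours(m,cv2.RETR_EXTERNAL,cv2.CHAIN_APPROX_NONE)
        q=max(cs,key=cv2.contourArea)[:,0]+[u0,v0];return q
    q=con((H>18)&(H<32)&(S>120)); w=plane(g,q,.043)[:,:2].astype(np.float32);print(n,"yellow",cv2.minEnclosingCircle(w),cv2.fitEllipse(w))
    q=con((H>50)&(H<85)&(S>80),9); w=plane(g,q,.018)[:,:2].astype(np.float32);print(n,"green",cv2.minAreaRect(w))
    m=(S>100)&(V>60)&(S<255)
    q=con((S<50)&(V>60)&(V<200));print(n,"grey",cv2.boundingRect(q),cv2.minEnclosingCircle(plane(g,q,.060)[:,:2].astype(np.float32)))
E
```

```text
w1 yellow ((0.4476516842842102, 0.02825985848903656), 0.02786257490515709) ((0.4461751878261566, 0.028044773265719414), (0.05184769630432129, 0.05425521731376648), 115.78215026855469)
w1 green ((0.47470277547836304, 0.013864776119589806), (0.02895474061369896, 0.013197728432714939), 64.93510437011719)
w1 grey (263, 162, 33, 32) ((0.446798712015152, 0.02829425409436226), 0.019323894754052162)
top yellow ((0.44553160667419434, 0.030303634703159332), 0.02756524085998535) ((0.4454495906829834, 0.0302374679595232), (0.052680667489767075, 0.05322077125310898), 121.83403015136719)
top green ((0.42992717027664185, 0.003101212438195944), (0.00892805214971304, 0.017773402854800224), 60.48600769042969)
top grey (237, 246, 21, 20) ((0.44477230310440063, 0.030882617458701134), 0.0195623729377985)
```

View pics/crop2.png

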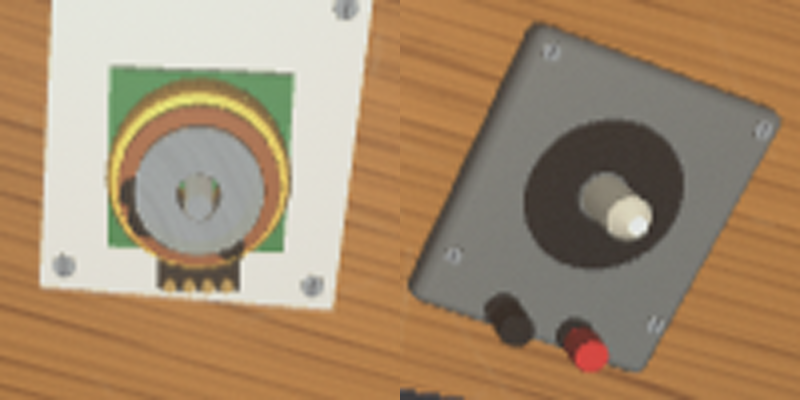

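```bash
python3 - <<'E'
from h import *
f=pickle.load(open("w1.pkl","rb"));t=pickle.load(open("top0.pkl","rb"))
A=lambda *p:np.array([(230+u/4,130+v/4) for u,v in p]);B=lambda *p:np.array([(345+(u-400)/4,160+v/4) for u,v in p])
D=lambda a,b:round(np.degrees(np.arctan2(*(b-a)[[1,0]])),1)
p=plane(f,A((171,286),(229,286)),.03);print("term own y dir",D(p[1],p[0]),"mid",p.mean(0))
g=plane(f,A((110,66),(294,74),(283,250),(108,246)),.018);print("green",g.round(4)[:,:2].tolist(),D(g[2],g[1]),D(g[1],g[0]),D(g[3],g[0]))
m=plane(f,B((516,332),(592,356)),.032);k=plane(f,B((633,222),),.044);print("w posts",m[:,:2],D(m[1],m[0]),"peg",k,D(m.mean(0)[:2],k[0,:2]))
print("base edges",[ (D(a,b)) for a,b in ((plane(f,B((640,368),),.014)[0],plane(f,B((780,115),),.014)[0]),(plane(f,B((780,110),),.014)[0],plane(f,B((540,25),),.014)[0]))])
T=lambda *p:np.array([(300+(u-400)/5,225+v/5) for u,v in p])
m=plane(t,T((542,310),(620,316)),.032);k=plane(t,T((592,177),),.044);print("top posts",m[:,:2],D(m[1],m[0]),"peg",k,D(m.mean(0)[:2],k[0,:2]))
for n,gm,roi in (("w",f,(370,425,185,232)),("top",t,(318,356,243,278))):
    u0,u1,v0,v1=roi;G=gm["color"][v0:v1,u0:u1].max(2);q=[]
    mk=cv2.morphologyEx((G<85).astype(np.uint8),cv2.MORPH_CLOSE,np.ones((3,3)));cs,_=cv2.findContours(mk,cv2.RETR_EXTERNAL,cv2.CHAIN_APPROX_NONE);q=max(cs,key=cv2.contourArea)[:,0]+[u0,v0]
    w=plane(gm,q,.014)[:,:2].astype(np.float32);print(n,"ring",cv2.minEnclosingCircle(w),cv2.fitEllipse(cv2.convexHull(w)))
go([.4455,.0295,.16],12)
E
```

```text
term own y dir 105.9 mid [0.41050608 0.01661378 0.03      ]
green [[0.4687, 0.0626], [0.4822, 0.0064], [0.4263, -0.0074], [0.4118, 0.0485]] 13.9 103.4 13.9
w posts [[ 0.38934591 -0.12147895]
 [ 0.38802934 -0.14972036]] 87.3 peg [[ 0.43960441 -0.13686096  0.044     ]] -1.4
base edges [np.float64(-3.7), np.float64(87.0)]
top posts [[ 0.38838827 -0.11834141]
 [ 0.38636021 -0.14709423]] 86.0 peg [[ 0.43743866 -0.13596982  0.044     ]] -3.7
w ring ((0.43894752860069275, -0.13869182765483856), 0.026829918846488) ((0.4389073848724365, -0.13861976563930511), (0.05244119092822075, 0.05328582599759102), 44.08989334106445)
top ring ((0.43791553378105164, -0.135915145277977), 0.026525648310780525) ((0.43793314695358276, -0.13577458262443542), (0.05162392184138298, 0.05242495983839035), 57.358863830566406)
shift [0.0054 0.0002 0.1104] turn [ 0.     -0.0001  0.0445] tcp [0.4402 0.0282 0.2704] psi 16.0 t 2.2
```

```bash
python3 -m pendant '[[0.006,0,0.05,0,0,0,0.62],[0.006,0,0.09,0,0,0,0.62],[0.006,0,0.13,0,0,0,0.62],[0.006,0,0.15,0,0,0,0.62],[0.006,0,0.165,0,0,0,0.62],[0.006,0,0.175,0,0,0,0.62],[0.006,0,0.182,0,0,0,0.62],[0.006,0,0.187,0,0,0,0.62],[0.006,0,0.19,0,0,0,0.62],[0.006,0,0.192,0,0,0,0.62],[0.006,0,0.193,0,0,0,0.62],[0.006,0,0.1935,0,0,0,0.62],[0.006,0,0.194,0,0,0,0.62],[0.006,0,0.194,0,0,0,0.62]]' 30; python3 - <<'E'
from h import *
f=grab("wrist");save(f,"pics/w2.png");f=grab("side");save(f,"pics/s2.png");cv2.imwrite("pics/c2.png",cv2.resize(cv2.cvtColor(np.vstack([f["color"][180:290,200:350]]),cv2.COLOR_RGB2BGR),None,fx=5,fy=5))
E
```

```text
time: 3.6
tcp_pos: [0.4461, 0.0302, 0.0765]
eef_rot: [[0.961, 0.276, 0.0], [0.276, -0.961, -0.0], [0.0, 0.0, -1.0]]
wrist_force: [0.2, 0.1, 0.1]
width: 0.0531
grip_force: 0.0
```

View pics/c2.png

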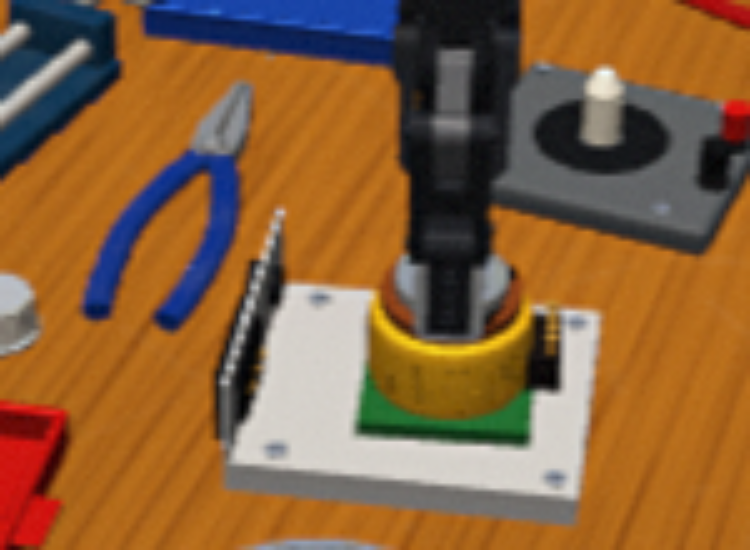

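The side crop shows the fingers astride the cup, tips (450,335) just above the brown disc level. Closing.

```bash
python3 -m pendant '[[0,0,0,0,0,0,0.3],[0,0,0,0,0,0,0.3],[0,0,0,0,0,0,0.3],[0,0,0,0,0,0,0.3],[0,0,0,0,0,0,0.3],[0,0,0,0,0,0,0.3]]' 30;  python3 - <<'E'
from h import *
f=grab("side");save(f,"pics/s3.png");cv2.imwrite("pics/c3.png",cv2.resize(cv2.cvtColor(np.vstack([f["color"][200:270,260:320]]),cv2.COLOR_RGB2BGR),None,fx=8,fy=8))
E
```

```text
time: 4.3
tcp_pos: [0.4461, 0.0302, 0.0764]
eef_rot: [[0.961, 0.276, 0.0], [0.276, -0.961, -0.0], [0.0, 0.0, -1.0]]
wrist_force: [-0.6, 0.0, 3.3]
width: 0.0364
grip_force: 29.8
```

View pics/c3.png

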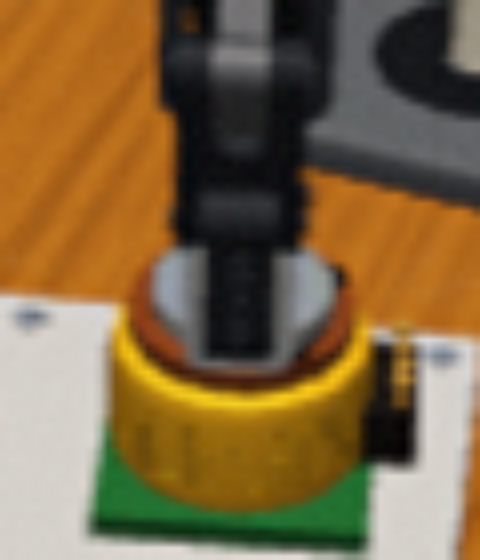

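```bash
python3 -m pendant '[[0,0,-0.002,0,0,0,0.3],[0,0,-0.004,0,0,0,0.3],[0,0,-0.007,0,0,0,0.3],[0,0,-0.01,0,0,0,0.3],[0,0,-0.015,0,0,0,0.3],[0,0,-0.02,0,0,0,0.3],[0,0,-0.025,0,0,0,0.3],[0,0,-0.035,0,0,0,0.3],[0,0,-0.045,0,0,0,0.3]]' 30;  python3 - <<'E'
from h import *
f=grab("side");save(f,"pics/s4.png");cv2.imwrite("pics/c4.png",cv2.resize(cv2.cvtColor(np.vstack([f["color"][170:270,250:330]]),cv2.COLOR_RGB2BGR),None,fx=6,fy=6))
go([.4385,.180,.1215])
E
```

```text
time: 5.25
tcp_pos: [0.4459, 0.0302, 0.1221]
eef_rot: [[0.961, 0.276, -0.0], [0.276, -0.961, 0.0], [-0.0, -0.0, -1.0]]
wrist_force: [0.2, -0.9, -0.8]
width: 0.0363
grip_force: 30.1
shift [ 0.0331 -0.1463  0.002 ] turn [ 0.0006 -0.0018 -0.    ] tcp [0.4471 0.0302 0.1236] psi 16.04 t 5.3
```

View pics/c4.png

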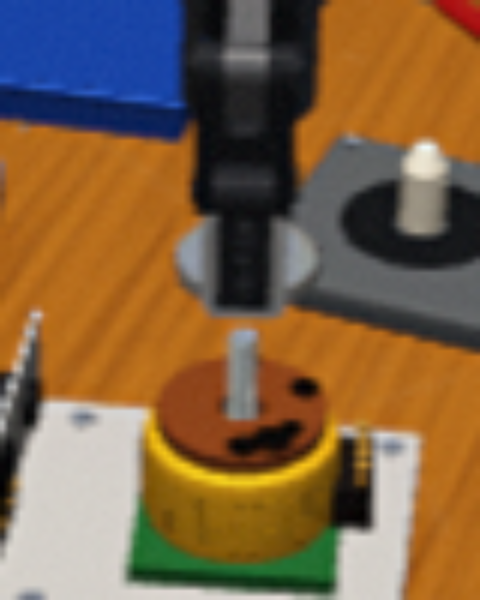

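Cup is held level, clear of the stud (tip at (243,335)).

```bash
python3 -m pendant '[[0.01,-0.04,0,0,0,0,0.3],[0.02,-0.08,0,0,0,0,0.3],[0.027,-0.12,0,0,0,0,0.3],[0.033,-0.146,0,0,0,0,0.3],[0.033,-0.146,0.02,0,0,0,0.3],[0.033,-0.146,0.04,0,0,0,0.3],[0.033,-0.146,0.06,0,0,0,0.3],[0.033,-0.146,0.075,0,0,0,0.3],[0.033,-0.146,0.084,0,0,0,0.3],[0.033,-0.146,0.089,0,0,0,0.3],[0.033,-0.146,0.091,0,0,0,0.3],[0.033,-0.146,0.092,0,0,0,0.3],[0.033,-0.146,0.093,0,0,0,0.3],[0.033,-0.146,0.093,0,0,0,0.3]]' 30
```

```text
time: 6.7
tcp_pos: [0.4377, 0.1797, 0.0287]
eef_rot: [[0.961, 0.276, 0.001], [0.276, -0.961, 0.0], [0.001, -0.0, -1.0]]
wrist_force: [0.0, -0.2, 0.3]
width: 0.0362
grip_force: 30.2
```

```bash
python3 -m pendant '[[0,0,0,0,0,0,0.55],[0,0,0,0,0,0,0.55],[0,0,0,0,0,0,0.55],[0,0,-0.03,0,0,0,0.55],[0,0,-0.07,0,0,0,0.7],[0,0,-0.1,0,0,0,0.7],[-0.01,0.04,-0.1,0,0,0,0.7],[-0.02,0.085,-0.1,0,0,0,0.7],[-0.03,0.125,-0.1,0,0,0,0.7],[-0.033,0.146,-0.1,0,0,0,0.7],[-0.033,0.146,-0.09,0,0,0,0.7],[-0.033,0.146,-0.07,0,0,0,0.7],[-0.033,0.146,-0.055,0,0,0,0.7],[-0.033,0.146,-0.047,0,0,0,0.7],[-0.033,0.146,-0.043,0,0,0,0.7],[-0.033,0.146,-0.041,0,0,0,0.7],[-0.033,0.146,-0.041,0,0,0,0.7]]' 30; python3 -m pendant '[[0,0,0,0,0,0,0.4],[0,0,0,0,0,0,0.4],[0,0,0,0,0,0,0.4],[0,0,0,0,0,0,0.4],[0,0,0,0,0,0,0.4],[0,0,0,0,0,0,0.4]]' 30;  python3 - <<'E'
from h import *
f=grab("side");cv2.imwrite("pics/c5.png",cv2.resize(cv2.cvtColor(np.vstack([f["color"][180:350,200:350]]),cv2.COLOR_RGB2BGR),None,fx=3.5,fy=3.5))
E
```

```text
time: 8.4
tcp_pos: [0.4461, 0.0306, 0.0693]
eef_rot: [[0.961, 0.277, 0.0], [0.277, -0.961, 0.0], [0.0, -0.0, -1.0]]
wrist_force: [0.5, 0.9, -0.0]
width: 0.06
grip_force: 0.0
time: 9.0
tcp_pos: [0.4465, 0.0302, 0.07]
eef_rot: [[0.961, 0.276, 0.002], [0.276, -0.961, 0.0], [0.002, 0.0, -1.0]]
wrist_force: [-1.3, -0.5, 5.9]
width: 0.0461
grip_force: 30.1
```

View pics/c5.png

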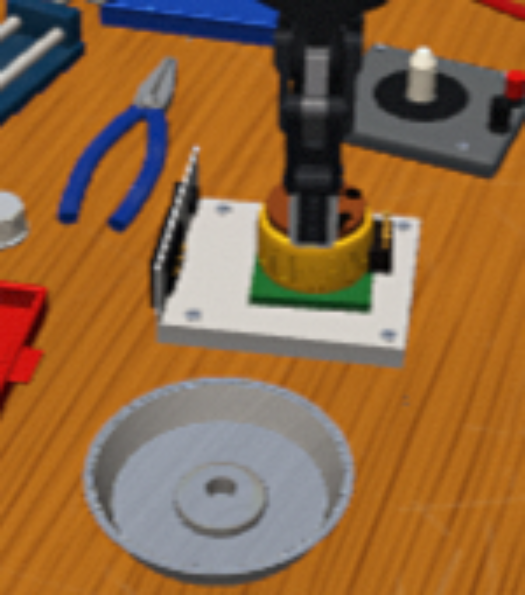

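```bash
python3 -m pendant '[[0,0,-0.003,0,0,0,0.4],[0,0,-0.01,0,0,0,0.4],[0,0,-0.025,0,0,0,0.4],[0,0,-0.05,0,0,0,0.4],[0.03,-0.012,-0.055,0,0,0,0.4],[0.07,-0.027,-0.055,0,0,0,0.4],[0.115,-0.045,-0.055,0,0,0,0.4],[0.155,-0.06,-0.055,0,0,0,0.4],[0.185,-0.072,-0.055,0,0,0,0.4],[0.185,-0.072,-0.045,0,0,0,0.4],[0.185,-0.072,-0.025,0,0,0,0.4],[0.185,-0.072,0,0,0,0,0.4],[0.185,-0.072,0.02,0,0,0,0.4],[0.185,-0.072,0.033,0,0,0,0.4],[0.185,-0.072,0.039,0,0,0,0.4],[0.185,-0.072,0.042,0,0,0,0.4],[0.185,-0.072,0.043,0,0,0,0.4],[0.185,-0.072,0.043,0,0,0,0.4]]' 30
```

```text
time: 10.85
tcp_pos: [0.6044, 0.1505, 0.0271]
eef_rot: [[0.961, 0.276, 0.001], [0.276, -0.961, 0.0], [0.001, 0.0, -1.0]]
wrist_force: [-0.1, -0.0, -0.6]
width: 0.0459
grip_force: 31.0
```

```bash
python3 -m pendant '[[0,0,0.001,0,0,0,0.4],[0,0,0.001,0,0,0,0.65],[0,0,0.001,0,0,0,0.65],[0,0,0.001,0,0,0,0.65],[0,0,-0.03,0,0,0,0.65],[0,0,-0.07,0,0,0,0.95],[0,0,-0.11,0,0,0,0.95],[-0.04,0.015,-0.15,0,0,0,0.95],[-0.08,0.03,-0.18,0,0,0,0.95],[-0.12,0.045,-0.18,0,0,0,0.95],[-0.155,0.06,-0.18,0,0,0,0.95],[-0.185,0.072,-0.18,0,0,0,0.95],[-0.185,0.072,-0.18,0,0,0,0.95],[-0.185,0.072,-0.18,0,0,0,0.95]]' 30;  python3 - <<'E'
from h import *
f=grab("wrist");pickle.dump(f,open("w6.pkl","wb"));c=cv2.cvtColor(f["color"],cv2.COLOR_RGB2BGR)
cv2.imwrite("pics/c6.png",cv2.resize(c,None,fx=1.4,fy=1.4,interpolation=cv2.INTER_CUBIC))
g=grab("top");pickle.dump(g,open("top6.pkl","wb"))
E
```

```text
time: 12.25
tcp_pos: [0.4459, 0.03, 0.2068]
eef_rot: [[0.961, 0.275, 0.002], [0.275, -0.961, 0.0], [0.002, 0.0, -1.0]]
wrist_force: [-0.3, 0.9, -0.0]
width: 0.0812
grip_force: 0.0
```

View pics/c6.png

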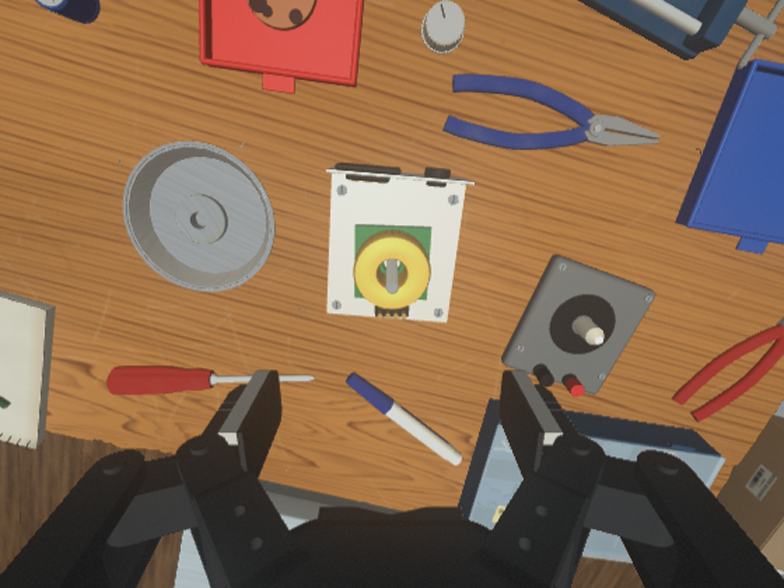

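Both parts lie flat in their containers; the transformer is at (392,272) (1.4x picture), pins at y≈315, stand peg tip at (594,337).

```bash
python3 - <<'E'
from h import *
f=pickle.load(open("w6.pkl","rb"));t=pickle.load(open("top6.pkl","rb"))
for n,gm,a,b in (("w",f,(245,315,155,240),(385,448,205,260)),("top",t,(225,275,225,285),(318,356,243,278))):
    def con(m,u0,v0):
        mk=cv2.morphologyEx(m.astype(np.uint8),cv2.MORPH_CLOSE,np.ones((3,3)));cs,_=cv2.findContours(mk,cv2.RETR_EXTERNAL,cv2.CHAIN_APPROX_NONE);return cv2.convexHull(max(cs,key=cv2.contourArea)[:,0]+[u0,v0])[:,0]
    u0,u1,v0,v1=a;h=cv2.cvtColor(gm["color"],cv2.COLOR_RGB2HSV)[v0:v1,u0:u1].astype(int)
    q=con((h[...,0]>18)&(h[...,0]<33)&(h[...,1]>100)&(h[...,2]>150),u0,v0);w=plane(gm,q,.046)[:,:2].astype(np.float32);print(n,"tr",cv2.minEnclosingCircle(w))
    u0,u1,v0,v1=b;G=gm["color"][v0:v1,u0:u1].max(2).copy();q=con(G<85,u0,v0);w=plane(gm,q,.014)[:,:2].astype(np.float32);print(n,"ring",cv2.minEnclosingCircle(w))
D=lambda a,b:round(np.degrees(np.arctan2(*(b-a)[[1,0]])),1)
C=lambda *p:np.array(p)/1.4
p=plane(f,C((377,315),(407,314)),.03);print("tr y",D(p[1],p[0]))
m=plane(f,C((545,377),(574,388)),.032);k=plane(f,C((594,337),),.043);print("posts",m[:,:2],D(m[1],m[0]),k,D(m.mean(0)[:2],k[0,:2]))
for n,gm in(("w",f),("top",t)):
    P=cloud(gm).reshape(-1,3);s=P[(P[:,2]>.03)&(P[:,2]<.05)&(np.hypot(P[:,0]-.438,P[:,1]+.137)<.02)];print(n,"peg pts",len(s),s.mean(0) if len(s) else 0)
E
```

```text
w tr ((0.44752371311187744, 0.0286349318921566), 0.027624670416116714)
w ring ((0.43880921602249146, -0.13886451721191406), 0.027118166908621788)Traceback (most recent call last):
  File "<stdin>", line 7, in <module>
  File "<stdin>", line 5, in con
ValueError: max() iterable argument is empty
```

```bash
python3 - <<'E'
from h import *
f=pickle.load(open("w6.pkl","rb"))
D=lambda a,b:round(np.degrees(np.arctan2(*(b-a)[[1,0]])),1)
C=lambda *p:np.array(p)/1.4
p=plane(f,C((377,315),(407,314)),.03);print("tr y",D(p[1],p[0]))
m=plane(f,C((545,377),(574,388)),.032);k=plane(f,C((594,337),),.043);print("posts",m[:,:2],D(m[1],m[0]),k,D(m.mean(0)[:2],k[0,:2]))
go([.4465,.0295,.044],15.5)
E
```

```text
tr y 107.9
posts [[ 0.39243196 -0.11850457]
 [ 0.38937077 -0.14567175]] 83.6 [[ 0.43988336 -0.13449699  0.043     ]] -2.8
shift [-0.0013  0.0007  0.1627] turn [ 0.0002 -0.0012  0.0061] tcp [0.4473 0.0305 0.2067] psi 16.05 t 12.3
```

```bash
python3 -m pendant '[[0,0,0.04,0,0,0,0.85],[0,0,0.08,0,0,0,0.85],[0,0,0.115,0,0,0,0.85],[0,0,0.135,0,0,0,0.85],[0,0,0.15,0,0,0,0.85],[0,0,0.158,0,0,0,0.85],[0,0,0.162,0,0,0,0.85],[0,0,0.163,0,0,0,0.85],[0,0,0.163,0,0,0,0.85]]' 70; python3 -m pendant '[[0,0,0,0,0,0,0.5],[0,0,0,0,0,0,0.5],[0,0,0,0,0,0,0.5],[0,0,0,0,0,0,0.5],[0,0,0,0,0,0,0.5],[0,0,0,0,0,0,0.5],[0,0,0,0,0,0,0.5],[0,0,0,0,0,0,0.5]]' 70
```

```text
time: 13.25
tcp_pos: [0.4467, 0.0304, 0.0437]
eef_rot: [[0.961, 0.277, 0.001], [0.277, -0.961, 0.0], [0.001, 0.0, -1.0]]
wrist_force: [0.7, -1.6, 0.5]
width: 0.0727
grip_force: 0.0
time: 14.05
tcp_pos: [0.4467, 0.0305, 0.0444]
eef_rot: [[0.961, 0.276, 0.002], [0.276, -0.961, 0.001], [0.002, 0.0, -1.0]]
wrist_force: [0.2, 2.5, 5.8]
width: 0.0551
grip_force: 72.5
```

```bash
python3 -m pendant '[[0,0,-0.002,0,0,0,0.5],[0,0,-0.006,0,0,0,0.5],[0,0,-0.012,0,0,0,0.5],[0,0,-0.022,0,0,0,0.5],[0,0,-0.035,0,0,0,0.5],[0,0,-0.05,0,0,0,0.5],[0,0,-0.065,0,0,0,0.5],[0,0,-0.08,0,0,0,0.5],[0,0,-0.095,0,0,0,0.5],[0,0,-0.1,0,0,0,0.5],[0,0,-0.1,0,0,0,0.5]]' 70; python3 - <<'E'
from h import *
f=grab("wrist");pickle.dump(f,open("w7.pkl","wb"));save(f,"pics/w7.png");print(r.get_obs()["wrist_force"]);go([.4385,-.1366,.1437],-3.4)
E
```

```text
time: 15.15
tcp_pos: [0.4464, 0.0302, 0.1443]
eef_rot: [[0.961, 0.276, 0.002], [0.276, -0.961, -0.0], [0.002, 0.001, -1.0]]
wrist_force: [-0.1, 0.2, -5.0]
width: 0.0548
grip_force: 74.7
[ 0.05471257 -0.32367163 -5.00241727]
shift [-0.0531  0.1582 -0.0002] turn [ 1.00e-04 -4.00e-04  2.16e-01] tcp [0.4459 0.0302 0.1435] psi 16.04 t 15.2
```

View pics/w7.png

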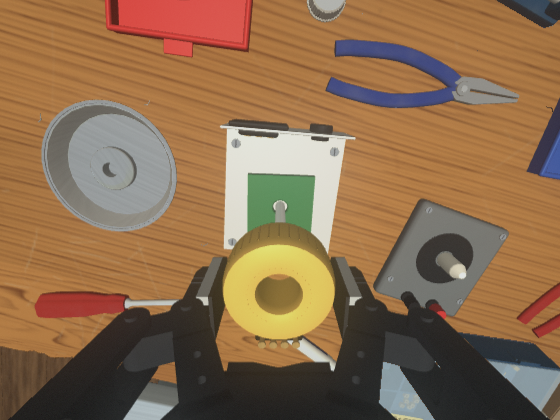

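Transformer held level, top ring centred at about (279,285); stud clear.

```bash
python3 -m pendant '[[-0.006,0.02,0,0,0,0.05,0.5],[-0.013,0.04,0,0,0,0.1,0.5],[-0.02,0.06,0,0,0,0.13,0.5],[-0.027,0.08,0,0,0,0.16,0.5],[-0.033,0.1,0,0,0,0.19,0.5],[-0.04,0.12,0,0,0,0.216,0.5],[-0.047,0.14,0,0,0,0.216,0.5],[-0.051,0.15,0,0,0,0.216,0.5],[-0.053,0.158,0,0,0,0.216,0.5],[-0.053,0.158,0,0,0,0.216,0.5],[-0.053,0.158,0,0,0,0.216,0.5],[-0.053,0.158,0,0,0,0.216,0.5]]' 70; python3 - <<'E'
from h import *
f=grab("wrist");pickle.dump(f,open("w8.pkl","wb"));save(f,"pics/w8.png")
g=pickle.load(open("w7.pkl","rb"))
cv2.imwrite("pics/c8.png",cv2.resize(cv2.cvtColor(f["color"][150:400,180:400],cv2.COLOR_RGB2BGR),None,fx=2.4,fy=2.4,interpolation=cv2.INTER_CUBIC))
for x in (g,f):
    h=cv2.cvtColor(x["color"],cv2.COLOR_RGB2HSV)[230:350,215:345].astype(int)
    m=((h[...,0]>18)&(h[...,0]<33)&(h[...,1]>100)&(h[...,2]>60)).astype(np.uint8)
    cs,_=cv2.findContours(m,cv2.RETR_CCOMP,cv2.CHAIN_APPROX_NONE);cs=sorted(cs,key=cv2.contourArea)[::-1][:2]
    for q,z in zip(cs,(.145,.148)):
        w=plane(x,q[:,0]+[215,230],z)[:,:2].astype(np.float32);print(cv2.minEnclosingCircle(w),cv2.boundingRect(q+np.array([215,230])))
go([.4385,-.1366,.1437],-3.4)
E
```

```text
time: 16.4
tcp_pos: [0.4385, -0.1355, 0.1432]
eef_rot: [[0.998, -0.059, -0.0], [-0.059, -0.998, 0.001], [-0.001, -0.001, -1.0]]
wrist_force: [0.8, 0.2, -4.9]
width: 0.0549
grip_force: 75.1
((0.4463415741920471, 0.029259897768497467), 0.03500543534755707) (215, 230, 130, 119)
((0.45689550042152405, 0.03250673785805702), 0.00515437126159668) (267, 273, 23, 8)
((0.43932852149009705, -0.1364762932062149), 0.034491367638111115) (215, 230, 126, 118)
((0.4498816430568695, -0.1368824690580368), 0.004888874478638172) (268, 273, 22, 8)
shift [-0.      0.0011 -0.0004] turn [-0.0003  0.0002  0.0006] tcp [ 0.4386 -0.1355  0.1433] psi -3.35 t 16.4
```

View pics/c8.png

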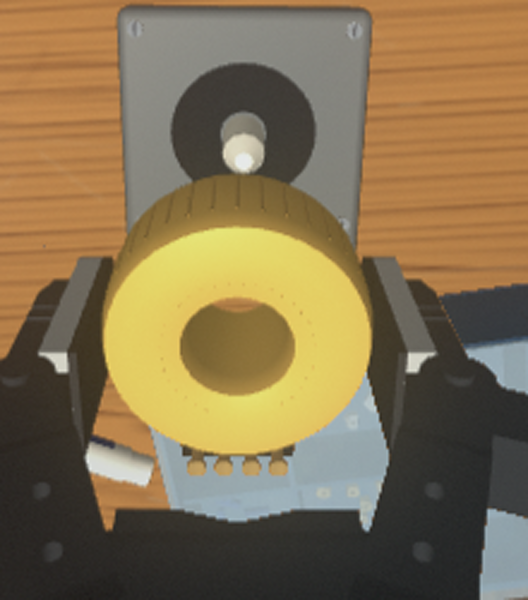

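The peg tip shows at crop (244,155), its ring edges at x 171–316, top 62; the transformer's bore spans x 180–295, y 293–397.

```bash
python3 - <<'E'
from h import *
f=pickle.load(open("w8.pkl","rb"));C=lambda *p:np.array(p)/2.4+[180,150]
tp=np.array(r.get_obs()["tcp_pos"])
b=plane(f,C((180,346),(295,346),(237.5,293),(237.5,397)),.148);print("bore",b.round(4)[:,:2].tolist(),b[:2].mean(0),b[2:].mean(0))
o=plane(f,C((104,338),(372,338),(238,228),(238,455)),.146);print("outer",o[:2].mean(0),o[2:].mean(0))
k=plane(f,C((243.5,153)),.043);print("peg",k)
g=plane(f,C((171,130),(316,130),(243.5,62)),.014);print("ring",g[:,:2],g[:2].mean(0))
# ring fit from mask
u0,v0=245,170;G=f["color"][v0:225,u0:320].max(2)
m=(G<85).astype(np.uint8);cs,_=cv2.findContours(m,cv2.RETR_EXTERNAL,cv2.CHAIN_APPROX_NONE);q=max(cs,key=cv2.contourArea)[:,0]+[u0,v0]
w=plane(f,q,.014)[:,:2];w=w[w[:,0]>.445]
w=w[np.hypot(*(w-[.439,-.137]).T)>.024]
from scipy.optimize import least_squares
s=least_squares(lambda p:np.hypot(w[:,0]-p[0],w[:,1]-p[1])-p[2],[.44,-.137,.026],loss="soft_l1",f_scale=.0005);print("ringfit",s.x,len(w))
print("tcp",tp)
E
```

```text
bore [[0.4411, -0.1254], [0.4397, -0.1477], [0.4522, -0.1372], [0.4284, -0.1358]] [ 0.44041348 -0.13653054  0.148     ] [ 0.44030571 -0.1365247   0.148     ]
outer [ 0.44083579 -0.13665392  0.146     ] [ 0.43840598 -0.13651298  0.146     ]
peg [[ 0.44154439 -0.13873013  0.043     ]]
ring [[ 0.44163794 -0.11185104]
 [ 0.43839434 -0.16596746]
 [ 0.46589883 -0.14037947]] [ 0.44001614 -0.13890925  0.014     ]
ringfit [ 0.43869179 -0.13838325  0.02655541] 70
tcp [ 0.43858014 -0.1354901   0.14325264]
```

```bash
python3 -m pendant '[[0,0.001,0.02,0,0,0,0.5],[0,0.001,0.045,0,0,0,0.5],[0,0.001,0.06,0,0,0,0.5],[0,0.001,0.068,0,0,0,0.5],[0,0.001,0.072,0,0,0,0.5],[0,0.001,0.075,0,0,0,0.5],[0,0.001,0.078,0,0,0,0.5],[0,0.001,0.08,0,0,0,0.5],[0,0.001,0.08,0,0,0,0.5]]' 70;python3 -m pendant '[[0,0,0.002,0,0,0,0.5],[0,0,0.004,0,0,0,0.5],[0,0,0.006,0,0,0,0.5],[0,0,0.008,0,0,0,0.5],[0,0,0.008,0,0,0,0.5]]' 70
```

```text
time: 17.35
tcp_pos: [0.4388, -0.1373, 0.0635]
eef_rot: [[0.998, -0.059, 0.0], [-0.059, -0.998, -0.0], [0.0, 0.0, -1.0]]
wrist_force: [-0.0, 0.3, -4.4]
width: 0.0549
grip_force: 75.0
time: 17.85
tcp_pos: [0.4384, -0.1372, 0.055]
eef_rot: [[0.998, -0.059, -0.001], [-0.059, -0.998, 0.0], [-0.001, -0.0, -1.0]]
wrist_force: [-0.2, -0.1, -5.4]
width: 0.0545
grip_force: 75.0
```

Underside is at about 30 mm, past the taper, with no lateral force. Continue.

```bash
python3 -m pendant '[[0,0,0.003,0,0,0,0.5],[0,0,0.006,0,0,0,0.5],[0,0,0.009,0,0,0,0.5],[0,0,0.011,0,0,0,0.5],[0,0,0.013,0,0,0,0.5],[0,0,0.014,0,0,0,0.5],[0,0,0.014,0,0,0,0.5]]' 70;python3 -m pendant '[[0,0,0.0007,0,0,0,0.5],[0,0,0.0014,0,0,0,0.5],[0,0,0.0014,0,0,0,0.5]]' 70
```

```text
time: 18.55
tcp_pos: [0.4386, -0.1372, 0.0412]
eef_rot: [[0.998, -0.059, -0.0], [-0.059, -0.998, 0.0], [-0.0, -0.0, -1.0]]
wrist_force: [0.4, 0.5, -4.1]
width: 0.0546
grip_force: 75.1
time: 18.85
tcp_pos: [0.4388, -0.1373, 0.0406]
eef_rot: [[0.998, -0.059, 0.001], [-0.059, -0.998, -0.0], [0.001, 0.0, -1.0]]
wrist_force: [-1.4, 0.6, 5.3]
width: 0.0544
grip_force: 76.4
```

Seated on the base. Release and lift.

```bash
python3 -m pendant '[[0,0,0,0,0,0,0.82],[0,0,0,0,0,0,0.82],[0,0,0,0,0,0,0.82],[0,0,0,0,0,0,0.82],[0,0,-0.01,0,0,0,0.82],[0,0,-0.03,0,0,0,0.82],[0,0,-0.06,0,0,0,0.82],[0,0,-0.1,0,0,0,0.82],[0,0,-0.14,0,0,0,0.82],[0,0,-0.14,0,0,0,0.82]]' 50; python3 - <<'E'
from h import *
f=grab("wrist");pickle.dump(f,open("w9.pkl","wb"));save(f,"pics/w9.png")
go([.4465,.0298,.035],14)
E
```

```text
time: 19.85
tcp_pos: [0.4423, -0.1387, 0.1857]
eef_rot: [[0.998, -0.059, 0.011], [-0.059, -0.998, -0.005], [0.011, 0.004, -1.0]]
wrist_force: [0.8, -0.6, -0.5]
width: 0.07
grip_force: 0.0
shift [-0.0053 -0.1683  0.1479] turn [ 0.0024 -0.0045 -0.1933] tcp [ 0.4408 -0.1381  0.1833] psi -3.39 t 19.9
```

View pics/w9.png

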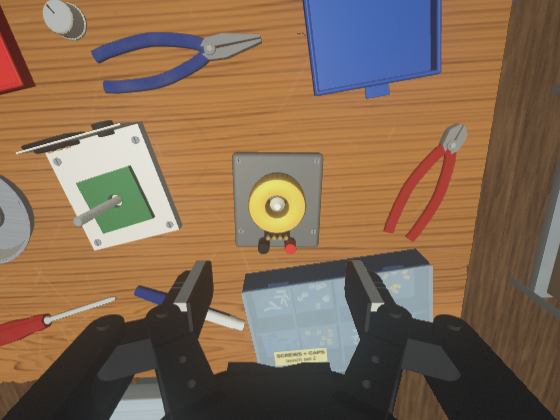

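Transformer sits on the peg at (277,203), block toward the posts. Now the plate.

```bash
python3 -m pendant '[[0,-0.03,0,0,0,-0.05,0.82],[0,-0.06,0,0,0,-0.1,0.82],[-0.001,-0.095,0,0,0,-0.14,0.82],[-0.001,-0.125,0,0,0,-0.18,0.82],[-0.002,-0.15,0,0,0,-0.193,0.82],[-0.002,-0.162,0,0,0,-0.193,0.82],[-0.002,-0.167,0,0,0,-0.193,0.82],[-0.002,-0.167,0,0,0,-0.193,0.82],[-0.002,-0.167,0.03,0,0,-0.193,0.82],[-0.002,-0.167,0.06,0,0,-0.193,0.82],[-0.002,-0.167,0.08,0,0,-0.193,0.82],[-0.002,-0.167,0.09,0,0,-0.193,0.82],[-0.002,-0.167,0.09,0,0,-0.193,0.82],[-0.002,-0.167,0.09,0,0,-0.193,0.82]]' 50; python3 - <<'E'
from h import *
go([.4465,.0298,.036],14)
f=grab("side");cv2.imwrite("pics/c10.png",cv2.resize(cv2.cvtColor(np.vstack([f["color"][180:290,200:350]]),cv2.COLOR_RGB2BGR),None,fx=4,fy=4))
E
```

```text
time: 21.3
tcp_pos: [0.4471, 0.029, 0.0903]
eef_rot: [[0.971, 0.241, 0.0], [0.241, -0.971, -0.0], [0.0, 0.0, -1.0]]
wrist_force: [0.3, 0.1, 0.2]
width: 0.0703
grip_force: 0.0
shift [-0.0004 -0.0009  0.0543] turn [ 0.0002 -0.0003 -0.0008] tcp [0.4471 0.029  0.0903] psi 13.92 t 21.3
```

```bash
python3 -m pendant '[[0,-0.001,0.02,0,0,0,0.82],[0,-0.001,0.038,0,0,0,0.82],[0,-0.001,0.048,0,0,0,0.82],[0,-0.001,0.053,0,0,0,0.82],[0,-0.001,0.0555,0,0,0,0.82],[0,-0.001,0.0565,0,0,0,0.82],[0,-0.001,0.0565,0,0,0,0.82]]' 40; python3 -m pendant '[[0,0,0,0,0,0,0.5],[0,0,0,0,0,0,0.5],[0,0,0,0,0,0,0.5],[0,0,0,0,0,0,0.5],[0,0,0,0,0,0,0.5],[0,0,0,0,0,0,0.5],[0,0,0,0,0,0,0.5]]' 40; python3 - <<'E'
from h import *
f=grab("side");cv2.imwrite("pics/c10.png",cv2.resize(cv2.cvtColor(np.vstack([f["color"][180:290,200:350]]),cv2.COLOR_RGB2BGR),None,fx=5,fy=5))
E
```

```text
time: 22.05
tcp_pos: [0.4467, 0.0305, 0.0338]
eef_rot: [[0.97, 0.241, 0.001], [0.241, -0.97, -0.0], [0.001, 0.0, -1.0]]
wrist_force: [0.3, 0.0, -0.2]
width: 0.0702
grip_force: 0.0
time: 22.75
tcp_pos: [0.4467, 0.0306, 0.0344]
eef_rot: [[0.97, 0.241, 0.001], [0.241, -0.97, 0.0], [0.001, 0.0, -1.0]]
wrist_force: [-1.7, 0.7, 7.1]
width: 0.0553
grip_force: 40.7
```

View pics/c10.png

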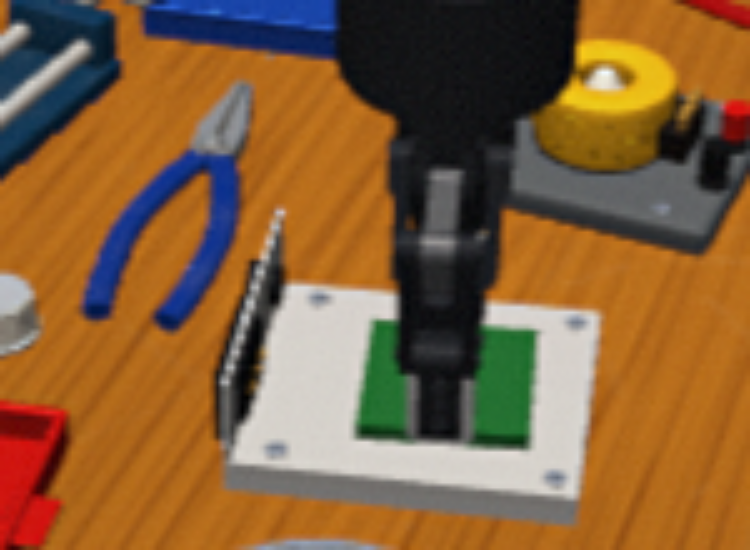

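```bash
python3 -m pendant '[[0,0,-0.003,0,0,0,0.5],[0,0,-0.008,0,0,0,0.5],[0,0,-0.018,0,0,0,0.5],[0,0,-0.035,0,0,0,0.5],[0,0,-0.055,0,0,0,0.5],[0,0,-0.075,0,0,0,0.5],[0,0,-0.095,0,0,0,0.5],[0,0,-0.095,0,0,0,0.5]]' 40; python3 - <<'E'
from h import *
go([.6,-.229,.127],5.7)
f=grab("side");cv2.imwrite("pics/c11.png",cv2.resize(cv2.cvtColor(np.vstack([f["color"][130:290,200:350]]),cv2.COLOR_RGB2BGR),None,fx=3,fy=3))
E
```

```text
time: 23.6
tcp_pos: [0.4483, 0.0305, 0.1312]
eef_rot: [[0.97, 0.242, 0.006], [0.242, -0.97, -0.0], [0.006, 0.002, -1.0]]
wrist_force: [-0.6, 0.2, -1.1]
width: 0.055
grip_force: 42.3
shift [0.0845 0.2884 0.0052] turn [ 0.0008 -0.0039  0.092 ] tcp [0.4483 0.0305 0.1312] psi 13.98 t 23.6
```

View pics/c11.png

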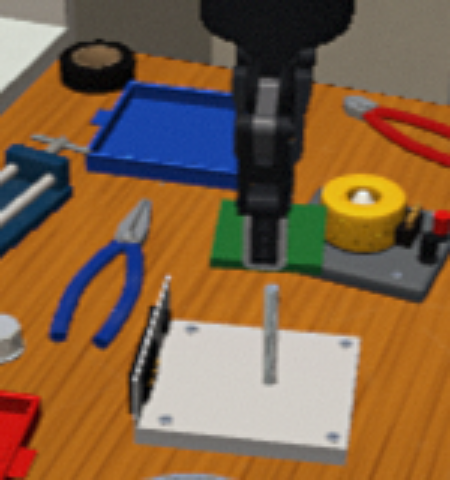

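Plate held level above the stud.

```bash
python3 -m pendant '[[0.01,0.03,0,0,0,0.02,0.5],[0.02,0.07,0,0,0,0.04,0.5],[0.035,0.115,0,0,0,0.06,0.5],[0.048,0.16,0,0,0,0.08,0.5],[0.06,0.205,0,0,0,0.09,0.5],[0.075,0.25,0,0,0,0.09,0.5],[0.083,0.275,0,0,0,0.09,0.5],[0.086,0.288,0,0,0,0.09,0.5],[0.086,0.288,0,0,0,0.09,0.5],[0.086,0.288,0.03,0,0,0.09,0.5],[0.086,0.288,0.06,0,0,0.09,0.5],[0.086,0.288,0.08,0,0,0.09,0.5],[0.086,0.288,0.092,0,0,0.09,0.5],[0.086,0.288,0.098,0,0,0.09,0.5],[0.086,0.288,0.101,0,0,0.09,0.5],[0.086,0.288,0.102,0,0,0.09,0.5],[0.086,0.288,0.102,0,0,0.09,0.5]]' 40
```

```text
time: 25.35
tcp_pos: [0.5999, -0.2283, 0.0273]
eef_rot: [[0.995, 0.102, 0.001], [0.102, -0.995, -0.001], [0.001, 0.001, -1.0]]
wrist_force: [-0.0, -1.2, -0.1]
width: 0.0549
grip_force: 42.3
```

```bash
python3 -m pendant '[[0,0,0.001,0,0,0,0.5],[0,0,0.001,0,0,0,0.76],[0,0,0.001,0,0,0,0.76],[0,0,0.001,0,0,0,0.76],[0,0,-0.01,0,0,0,0.76],[0,0,-0.03,0,0,0,0.76],[0,0,-0.07,0,0,0,0.76],[0,0,-0.11,0,0,0,0.76],[0,0,-0.15,0,0,0,0.76],[0,0,-0.18,0,0,0,0.76],[-0.05,0,-0.18,0,0,0,0.76],[-0.09,0,-0.18,0,0,0,0.76],[-0.1,0,-0.18,0,0,0,0.76],[-0.1,0,-0.18,0,0,0,0.76],[-0.1,0,-0.18,0,0,0,0.76],[-0.1,0,-0.18,0,0,0,0.76]]' 40; python3 - <<'E'
from h import *
f=grab("side");cv2.imwrite("pics/s12.png",cv2.resize(cv2.cvtColor(f["color"][140:360,120:400],cv2.COLOR_RGB2BGR),None,fx=2.6,fy=2.6))
g=grab("wrist");h=cv2.cvtColor(g["color"],cv2.COLOR_RGB2HSV);m=((h[...,0]>50)&(h[...,0]<85)&(h[...,1]>80)).astype(np.uint8)
cs,_=cv2.findContours(m,cv2.RETR_EXTERNAL,cv2.CHAIN_APPROX_NONE);w=plane(g,max(cs,key=cv2.contourArea)[:,0],.0085)[:,:2].astype(np.float32);print(cv2.minAreaRect(w))
E
```

```text
time: 26.95
tcp_pos: [0.5015, -0.2388, 0.2067]
eef_rot: [[0.995, 0.103, 0.002], [0.103, -0.995, -0.001], [0.002, 0.001, -1.0]]
wrist_force: [-0.3, -0.1, -0.5]
width: 0.0651
grip_force: 0.0
((0.6000730991363525, -0.22945375740528107), (0.05735743045806885, 0.057786744087934494), 5.82819938659668)
```

View pics/s12.png

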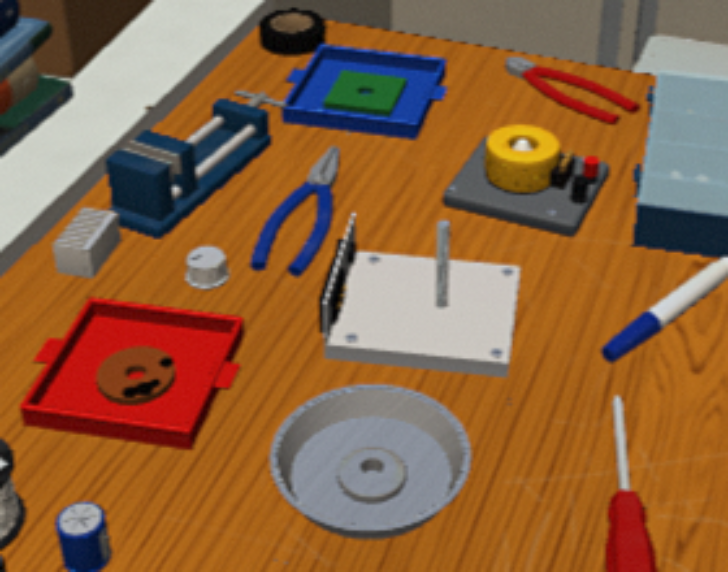

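All four parts lie flat in place: plate (365,92), transformer (523,160), disc (136,375), cup (371,474). The arm is clear.

```bash
python3 -c "from rig import r; print(r.finish_job())"
```

```text
the job is handed in; nothing more can be done
None
```

The job is handed in at about 27 s of robot time: the last picture shows all four parts flat and released in their places, with the transformer on the peg and its terminal block facing the posts; no verdict came back.

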